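Sweep the sherds into the sorting frame

ROBOT

A 6-joint arm with a two-finger parallel gripper is mounted at the origin on the work surface. World frame = base frame: x ahead of the robot, y to its left, z up, the work surface at z = 0. Lengths are in m, angles in rad, forces in N, time in s.
With the tool pointing down it reaches from about 0.275 to 0.75 m from the base axis. Payload 10.2 kg.
Tool frame: the origin (TCP) lies at the very end of the fingers, on their centre line; the grasp point (between the pads) lies 19 mm behind it; z points along the fingers, y is the line along which they close (so a half turn about z gives the same grasp; the last joint's range is limited). The gripper opens to 85 mm and grips with 20 to 120 N. Pads are 22 mm wide; open, the fingers measure 114 mm over their backs; the gripper's body (76 mm by 85 mm) begins 54 mm behind the grasp point. The pads swing forward as they close: fully open they stand 13 mm farther back than shut.
Start: joints at [-1.504, 0.313, 1.498, -0, 1.331, -0.223], TCP at [0.15, -0.503, 0.2] pointing down, gripper open.
Joint ranges: [-2.94, 2.94], [-0.97, 2.17], [0.19, 2.56], [-1.23, 4.37], [0.02, 3.11], [-2.88, 2.88]. Speed limits (rad/s): [2.39, 2.39, 3.01, 3.14, 3.14, 3.14].

INTERFACE

Orientations are given as a rotation vector (axis times angle).
In Python, from plant import arm, snapshot, workorder gives the robot as it stands.
- The arm moves only by the tool play_rows, never from a script. Its argument "steps" is a list that holds one entry, the list of rows, each a list of 4 numbers: the shift along the tool's x, y, z in mm, then the turn about the tool's z in rad. In form: [[[tx, ty, tz, roll], ...]]. A call has exactly 10 rows; each row is the pose to reach, as a shift and turn from the pose commanded when the call began, along the tool's axes at that moment; what a row does not reach only later rows make up. A row lasts 1/10 s, in which the tool goes at most 50 mm and 8.59 degrees, less where a joint would pass 70% of its speed; a pose out of reach is approached as far as the arm can. A call with a gripper value outside its range is refused whole. "hand" is the closure in counts, from 0 (fully open) to 255 (shut), set as the call begins (left out, the last holds). The fingers move at their own pace and stop on an object; "newtons" is the grip in N (left out, the last holds). Time passes only in rows, so rows that repeat a pose let the fingers close, or fill a call up. It gives the time, the measured TCP pose, the force, the opening and the grip force at its end, in the units of the state.
- arm.state(): the state, without advancing time (a new reading comes with each control period).
- snapshot(name): name is "scene" or "top" or "wrist"; returns a dict with "img" (420x560x3 uint8, red, green, blue), "fx", "fy", "cx", "cy" (pixels), "R" (3x3) and "t" (3): a world point X has camera coordinates R X + t. Camera axes: x right, y down, z forward; pixel columns grow to the right and rows downward; lengths in m; the calibration is good to about 2 mm. A picture is of the moment at which its call begins. There is no depth.
- workorder.sign_off(): hands the job in; it is judged then, once.
The state is a dict: "clock": time; "joint_pos": joint angles; "dq": joint speeds; "tau": joint torques, N m; "tool_pos": TCP position; "eef_rot": TCP orientation; "ft_force": force on the tool from outside, world axes, zero at the start; "torque": the same for the moment, N m; "opening": opening from 0.0 (shut) to 1.0 (fully open); "gripper_force": force on a finger pad.
Only numpy, scipy, OpenCV 4.12 (cv2) and the standard library are available. Lean on these libraries where they do the work, as an engineer would, in place of code of your own. Each camera call takes 0.05 s, during which the arm holds its last target. There are 200 camera calls.

TASK

Sweep the three terracotta sherds along the black mat with the fingertips into the three-sided plywood sorting frame, through its open side, until each lies flat and wholly inside it. The sherds are brittle: push them gently, never pinch or lift them. Leave the jar, the grey slate, the bottle, the bowl, the brush and the scale bar where they are.

Things in the scene. Friction and masses are not known exactly. Their poses are not given: they have to be found in the camera images.
- sherd_tile: Terracotta piece of a curved roof tile, lying like a low arch, 46 (its x) x 50 (its y) x 18 mm high, 70 g or so; the arch runs along its x, its hollow is up to 8 mm high; its long foot edges stand on the mat at y = +-20 mm and its outside bulges to +-25 mm. origin: centre of its underside, z up.
- sherd_flat: Dark red-brown flat sherd with broken corners, 50 (x) x 44 (y) x 16 mm high, about 80 g. origin: centre of its underside, z up.
- sherd_rim: Light orange-brown rim sherd, 45 (x) x 44 (y) mm, 12 mm thick, with a raised rim 22 mm high along its +x edge, about 70 g. origin: centre of its underside, z up.
- frame: Fixed three-sided plywood sorting frame on the mat; its white floor is level with the mat (nothing to climb). Walls 12 mm thick, 30 mm high. Origin: on the floor; z up. Inside it reaches from its open side at x = -70 mm (no wall; it faces the robot, yaw within 0.25 rad) to the back wall at x = +60 mm, and over y = -130 to +130 mm.
- mat: Fixed black mat, a rigid sheet 640 (x) x 1000 (y) x 3 mm on the table, on which all these things lie and the sherds slide; its top is at z = 0.003. Origin: centre of its underside.
- jar: Small green glazed jar standing, 42 mm diameter, 56 mm high, loose; leave alone. origin: centre of its underside, z up.
- slate: Grey slate fragment, about 40 x 40 x 22 mm, loose; leave alone. origin: centre of its underside, z up.
- bottle: Beige stoneware bottle standing, 72 mm diameter, 200 mm high, loose; leave alone. origin: centre of its underside, z up.
- bowl: Small brown bowl standing, 72 mm diameter, 34 mm high, loose; leave alone. origin: centre of its underside, z up.
- brush: Hand brush lying along its x, handle to its -x, loose, off to the left near the robot; leave alone. Origin: on its underside.
- scale_bar: Blue and white photo scale bar, 22 (x) x 140 (y) x 10 mm, lying loose behind the frame; leave alone. origin: centre of its underside, z up.
Mind the look-alikes: they are no part of the job. Leave any purple look-alike of the sherd_rim alone. What is shaped like the sherd_tile but purple is not meant.

How it is judged:
By the outcome, as a careful person would: the job done as asked, in the order asked, and still so for the second after the job is handed in, with the robot touching nothing.
It also fails if it takes over 72 s, if anything falls off the work surface, if the arm or the gripper's body presses on something with over 40 N, if the wrist force passes 120 N, or if a joint passes its speed limit or range.

## Working session

There is one attempt and no reset: what is moved stays moved. The work goes in short steps, Python scripts to look and compute and a tool call to move; the robot and the scene stay as the last step left them, time stands still between calls to the robot, and variables do not carry over. Pictures are saved under pics/ and viewed, at most 10 in all, crops included, and the job is handed in when it is done.

Besides the shell and the picture viewer there is one more tool, called as name(argument=value, ...) on one line, values as JSON. play_rows: Moves the arm, as the interface text tells. Its arguments: {"type":"object","properties":{"steps":{"type":"array","items":{"type":"array","items":{"type":"array","items":{"type":"number"}}}},"hand":{"type":"number"},"newtons":{"type":"number"}},"required":["steps"]}

```bash
ls; mkdir -p pics; cat > h.py <<'E'
import cv2,numpy as np
from plant import arm,snapshot,workorder
def save(s,n): cv2.imwrite(f'pics/{n}.png',cv2.cvtColor(s['img'],cv2.COLOR_RGB2BGR))
def ray(s,u,v,z):
    R=np.array(s['R']);t=np.array(s['t']);c=-R.T@t
    d=R.T@np.array([(u-s['cx'])/s['fx'],(v-s['cy'])/s['fy'],1.])
    return c+d*(z-c[2])/d[2]
def proj(s,X):
    p=np.array(s['R'])@np.array(X)+np.array(s['t']);return s['fx']*p[0]/p[2]+s['cx'],s['fy']*p[1]/p[2]+s['cy']
E
python3 - <<'E'
from h import *
for n in('top','scene'):
    s=snapshot(n);save(s,n+'1');np.savez('pics/'+n+'1.npz',**s)
    print(n,-np.array(s['R']).T@s['t'],s['fx'])
print(arm.state())
E
```

```text
pics
top [0.42858631 0.10040133 1.22205252] 479.37604884040087
scene [ 0.95862527 -0.47429466  0.79306292] 441.8150979893221
{'clock': 0.1, 'joint_pos': array([-1.50440816e+00,  3.13380841e-01,  1.49830569e+00,  1.03514289e-05,
        1.33099586e+00, -2.23388185e-01]), 'dq': array([ 0.00025687, -0.00221969, -0.00354734,  0.00053788, -0.00139046,
       -0.00040401]), 'tau': array([ 4.68469196e-03, -4.12897933e+01, -2.60136706e+01, -3.75497154e-05,
        3.13595046e-03,  9.31488614e-06]), 'tool_pos': array([ 0.14999314, -0.50286614,  0.19961994]), 'eef_rot': array([-3.10760157e+00, -4.53428167e-01, -1.49926305e-04]), 'ft_force': array([-0.80131509,  0.07802036,  0.12397028]), 'torque': array([ 0.0286956 , -0.04512454, -0.04203219]), 'gripper_force': 0.0, 'opening': 0.9989422640891029}
```

View pics/top1.png

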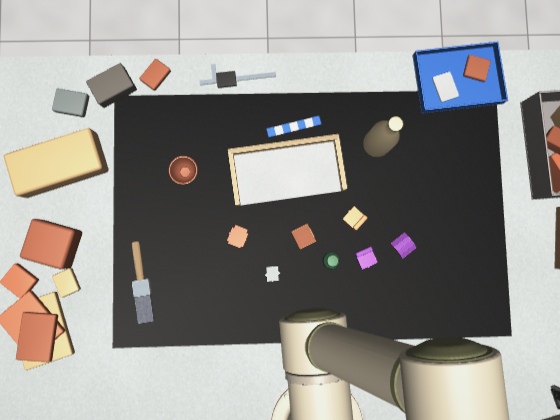

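View pics/scene1.png

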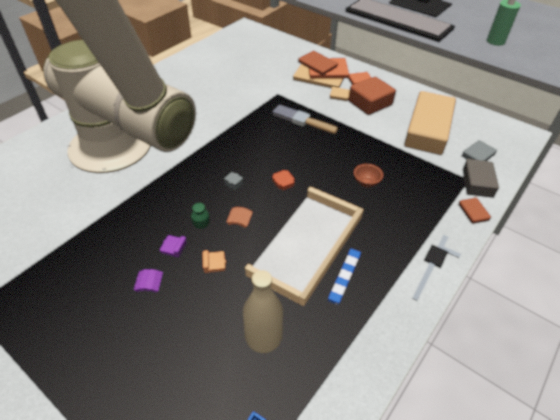

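The top view shows sherds at about (237,236), (304,236) and (355,218). The slate is at (272,273), the jar at (332,261), the bottle near (380,140), and the frame opening is along the row ~205–187 edge. Next I'll measure these and zoom in.

```bash
python3 - <<'E'
from h import *
s=dict(np.load('pics/top1.npz'));q=dict(np.load('pics/scene1.npz'))
hsv=cv2.cvtColor(s['img'],cv2.COLOR_RGB2HSV)
m=((hsv[...,2]>75)).astype(np.uint8)
n,l,st,ce=cv2.connectedComponentsWithStats(m)
for i in range(1,n):
    x,y,w,h,a=st[i]
    if 30<a<6000 and 115<x<500 and 95<y<340:
        z=.018
        c=cv2.findContours((l==i).astype(np.uint8),0,2)[0][0]
        r=cv2.minAreaRect(c);b=np.array([ray(s,*p,z)[:2] for p in cv2.boxPoints(r)])
        print(ce[i].round(1),a,s['img'][l==i].mean(0).round(),ray(s,*r[0],z)[:2].round(3),b.round(3).tolist())
# frame: white floor
m=((hsv[...,1]<40)&(hsv[...,2]>150)).astype(np.uint8);m[:, :220]=0;m[:,360:]=0;m[:130]=0;m[215:]=0
c=max(cv2.findContours(m,0,2)[0],key=cv2.contourArea)
r=cv2.minAreaRect(c);print('floor',r,[ray(s,*p,.003)[:2].round(3).tolist() for p in cv2.boxPoints(r)])
a=cv2.resize(s['img'][200:280,220:420],(800,320),interpolation=2);b=cv2.resize(q['img'][150:290,150:400],(500,280),interpolation=2)
b=cv2.copyMakeBorder(b,0,0,0,300,0);cv2.imwrite('pics/z.png',np.vstack([a,b])[...,::-1])
E
```

```text
[293.3 126. ] 554 [143. 172. 215.] [0.746 0.039] [[0.743, 0.111], [0.775, -0.028], [0.749, -0.033], [0.717, 0.105]]
[382.9 136.5] 1065 [128. 120.  99.] [ 0.717 -0.193] [[0.701, -0.123], [0.787, -0.213], [0.734, -0.263], [0.648, -0.172]]
[182.6 169.6] 679 [151.  94.  73.] [0.638 0.323] [[0.639, 0.374], [0.69, 0.322], [0.638, 0.272], [0.587, 0.324]]
[354.6 217.8] 349 [220. 199. 149.] [ 0.507 -0.109] [[0.507, -0.075], [0.541, -0.107], [0.507, -0.143], [0.473, -0.11]]
[303.3 235.8] 400 [191. 124.  95.] [0.464 0.021] [[0.478, 0.054], [0.498, 0.011], [0.451, -0.011], [0.431, 0.032]]
[237.5 236.1] 363 [222. 169. 134.] [0.468 0.187] [[0.453, 0.218], [0.501, 0.198], [0.483, 0.155], [0.435, 0.175]]
[403.5 244.7] 383 [159.  90. 186.] [ 0.436 -0.231] [[0.442, -0.196], [0.471, -0.235], [0.43, -0.266], [0.401, -0.226]]
[140.9 288. ] 1064 [155. 150. 145.] [0.361 0.428] [[0.461, 0.46], [0.464, 0.415], [0.262, 0.396], [0.259, 0.44]]
[366.1 257.7] 335 [193. 122. 211.] [ 0.405 -0.135] [[0.419, -0.105], [0.436, -0.148], [0.392, -0.165], [0.375, -0.123]]
[331.1 260.4] 182 [ 94. 134. 104.] [ 0.401 -0.047] [[0.403, -0.021], [0.427, -0.047], [0.4, -0.072], [0.376, -0.046]]
[272.1 273.3] 202 [204. 207. 203.] [0.372 0.101] [[0.391, 0.119], [0.39, 0.082], [0.353, 0.083], [0.354, 0.12]]
floor ((286.89404296875, 172.73690795898438), (50.84526062011719, 101.8281021118164), 82.09283447265625) [[0.678, 0.196], [0.709, -0.066], [0.578, -0.079], [0.547, 0.18]]
```

View pics/z.png

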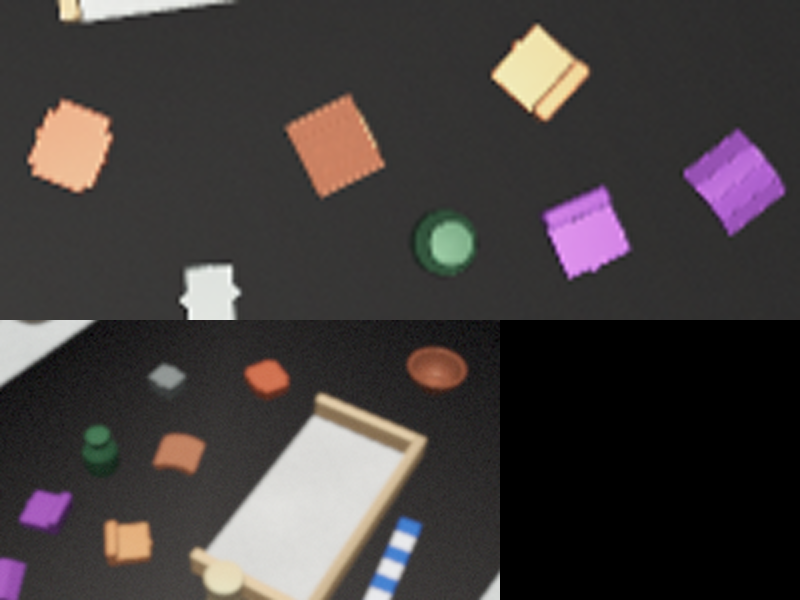

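The flat sherd is at upper left, the arched tile in the middle, and the rim sherd at right with its raised edge towards the robot and right. I'll push with the fingers about 20 mm apart, as a two-contact blade, and start with the rim.

```bash
cat >> h.py <<'E'
from scipy.spatial.transform import Rotation as Ro
F0=np.array([.5625,.0505]);A=np.array([[.9931,-.117],[.117,.9931]]);FY=np.arctan2(.117,.9931)
def toF(w): return A.T@(np.array(w)[:2]-F0)
def go(fx,fy,z,deg):
    "shift (mm) in tool axes and roll to frame point, tool x at deg (frame)"
    st=arm.state();R=Ro.from_rotvec(st['eef_rot']).as_matrix()
    w=np.r_[F0+A@[fx,fy],z];d=R.T@(w-st['tool_pos'])*1000
    roll=-(np.radians(deg)+FY-np.arctan2(R[1,0],R[0,0]));roll=(roll+np.pi)%(2*np.pi)-np.pi
    print('go',d.round(1),'roll',roll.round(3),'now F',toF(st['tool_pos']).round(4),st['tool_pos'][2].round(4),'F',st['ft_force'].round(1),'j6',st['joint_pos'][5].round(2),'op',round(st['opening'],3),'t',st['clock'])
E
python3 -c "
from h import *
go(-.106,-.198,.10,55)"
```

```text
go [ 415.  -235.5  100. ] roll -0.787 now F [-0.4744 -0.5013] 0.1996 F [-0.8  0.1  0.1] j6 -0.22 op 0.999 t 0.1
```

play_rows(steps=[[[35,-20,8,-0.07],[75,-42,18,-0.15],[118,-67,28,-0.23],[160,-91,38,-0.31],[205,-116,49,-0.39],[247,-140,59,-0.47],[290,-165,70,-0.55],[332,-188,80,-0.63],[375,-213,90,-0.71],[415,-236,100,-0.787]]], hand=195, newtons=30)

```text
clock: 1.1
tool_pos: [0.4813, -0.1566, 0.0996]
eef_rot: [-2.694, -1.615, 0.0]
ft_force: [0.4, -1.9, 0.6]
opening: 0.237
gripper_force: 0.0
```

```bash
python3 -c "
from h import *
go(-.106,-.198,.008,55)
s=snapshot('wrist');save(s,'w1');print(proj(s,np.r_[F0+A@[-.074,-.152],.015]))"
```

```text
go [-2.1  0.1 91.6] roll 0.003 now F [-0.1049 -0.1961] 0.0996 F [ 0.4 -1.9  0.6] j6 -0.06 op 0.237 t 1.1
(np.float64(281.97269280245956), np.float64(130.54681911015092))
```

View pics/w1.png

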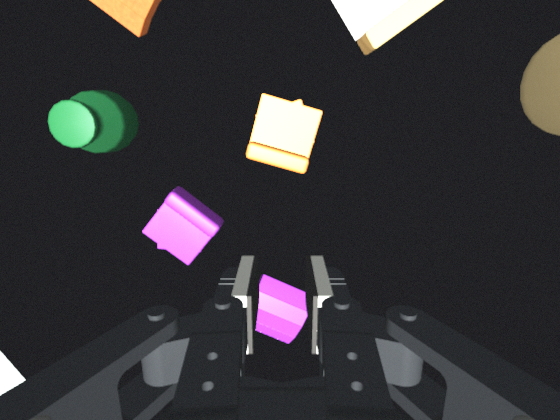

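The wrist view shows the rim sherd at (284,133), centred ahead with its raised rim facing the fingers. The purple look-alikes are clear of the landing spot. Descending.

play_rows(steps=[[[-1,0,15,0],[-2,0,30,0],[-2,0,45,0],[-2,0,58,0],[-2,0,70,0],[-2,0,79,0],[-2,0,85,0],[-2,0,89,0],[-2,0,91,0],[-2,0,91.5,0]]])

```text
clock: 2.15
tool_pos: [0.4794, -0.1602, 0.0087]
eef_rot: [2.697, 1.611, 0.0]
ft_force: [0.1, -0.5, 0.6]
opening: 0.239
gripper_force: 0.0
```

play_rows(steps=[[[5,0,0,0],[11,0,0,0],[18,0,0,0],[25,0,0,0],[32,0,0,0],[39,0,0,0],[46,0,0,0],[52,0,0,0],[57,0,0,0],[60,0,0,0]]])

```text
clock: 3.15
tool_pos: [0.508, -0.1069, 0.0086]
eef_rot: [-2.697, -1.611, -0.0]
ft_force: [-0.3, -0.6, 0.7]
opening: 0.237
gripper_force: 0.0
```

```bash
cat >> h.py <<'E'
BOX={'flat':None}
def look():
    "warm-coloured blobs near the frame in the top view, frame coords"
    s=snapshot('top');hsv=cv2.cvtColor(s['img'],cv2.COLOR_RGB2HSV)
    m=((hsv[...,2]>75)&(hsv[...,1]>45)&((hsv[...,0]<28)|(hsv[...,0]>172))).astype(np.uint8)
    n,l,st,ce=cv2.connectedComponentsWithStats(m)
    for i in range(1,n):
        x,y,w,h,a=st[i]
        if 60<a<800 and 200<x<420 and 140<y<290:
            c=cv2.findContours((l==i).astype(np.uint8),0,2)[0][0];r=cv2.minAreaRect(c)
            print(a,s['img'][l==i].mean(0).round(),'F',toF(ray(s,*r[0],.016)).round(3),np.array([toF(ray(s,*p,.016)) for p in cv2.boxPoints(r)]).round(3).tolist())
    return s
E
python3 -c "
from h import *
go(-.03,-.09,.008,55)
s=look();save(s,'t2')
print([proj(s,np.r_[F0+A@p,.003]) for p in([0,-.13],[.0,.13])])"
```

```text
go [73.5  0.5  0.6] roll -0.0 now F [-0.0726 -0.1499] 0.0086 F [-0.3 -0.6  0.7] j6 0.06 op 0.237 t 3.15
399 [189. 123.  94.] F [-0.101 -0.018] [[-0.084, 0.013], [-0.069, -0.032], [-0.118, -0.048], [-0.133, -0.003]]
361 [221. 168. 133.] F [-0.078  0.146] [[-0.089, 0.18], [-0.044, 0.154], [-0.067, 0.113], [-0.112, 0.139]]
62 [165. 155. 134.] F [-0.134 -0.102] [[-0.136, -0.079], [-0.115, -0.115], [-0.132, -0.125], [-0.154, -0.09]]
[(np.float64(340.63340036640585), np.float64(190.87923463697484)), (np.float64(240.16107546691723), np.float64(204.9257249522022))]
```

View pics/t2.png

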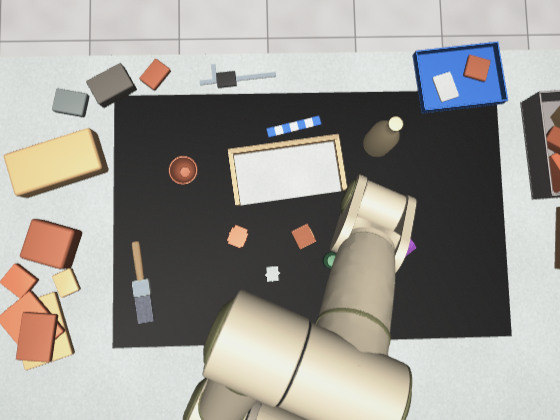

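The top view is blocked by the arm over the rim sherd, so I'll use the wrist camera during pushes. Nothing else has moved.

play_rows(steps=[[[5,0,0,0],[10,0,0,0],[15,0,0,0],[20,0,0,0],[25,0,0,0],[30,0,0,0],[35,0,0,0],[39,0,0,0],[42,0,0,0],[42,0,0,0]]])

```text
clock: 4.2
tool_pos: [0.5278, -0.0701, 0.0086]
eef_rot: [2.697, 1.611, 0.0]
ft_force: [-0.2, -0.8, -0.6]
opening: 0.232
gripper_force: 0.0
```

```bash
python3 -c "
from h import *
go(-.03,-.09,.008,55)
s=snapshot('wrist');save(s,'w2')
print([proj(s,np.r_[F0+A@p,.003]) for p in([0,-.13],[.0,.0],[-.025,-.082])])"
```

```text
go [31.7  0.5  0.6] roll -0.0 now F [-0.0485 -0.1157] 0.0086 F [-0.2 -0.8 -0.6] j6 0.14 op 0.232 t 4.2
[(np.float64(374.639135530469), np.float64(214.43434340744406)), (np.float64(220.8904395038956), np.float64(-19.23471808152837)), (np.float64(281.8428929952868), np.float64(166.47673652085575))]
```

View pics/w2.png

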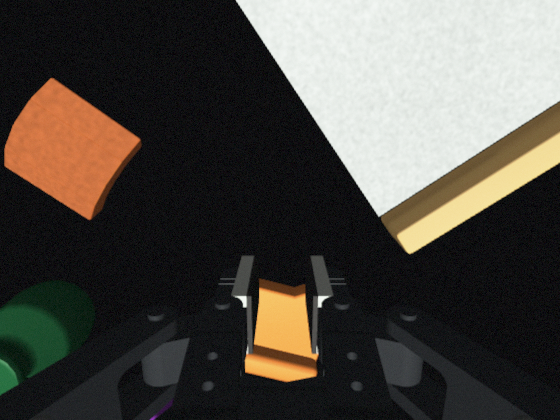

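```bash
python3 -c "
from h import *
s=snapshot('wrist');st=arm.state();R=Ro.from_rotvec(st['eef_rot']).as_matrix()
T=lambda p:((R.T@(p-st['tool_pos']))*1000).round(1)
print('cam in tool',T(-np.array(s['R']).T@s['t']), 'axis',(R.T@np.array(s['R'])[2]).round(2))
print('tcp px',proj(s,st['tool_pos']),'fingertip z-20',proj(s,st['tool_pos']+R@[0,.01,-.02]))
for v,z in((285,.015),(350,.025),(375,.025)):
  w=ray(s,282,v,z);print(v,T(w),toF(w).round(3))
for u,v in((245,258),(320,258),(252,350),(235,258),(332,258)):
  print(u,v,T(ray(s,u,v,.0086)))
"
```

```text
cam in tool [  69.5   -0.  -173.9] axis [-0.27 -0.    0.96]
tcp px (np.float64(281.9311021402734), np.float64(247.79336290187507)) fingertip z-20 (np.float64(303.59709606354323), np.float64(263.9297501210592))
285 [-17.8   0.   -6.4] [-0.059 -0.131]
350 [-49.2   0.  -16.4] [-0.077 -0.156]
375 [-64.4  -0.  -16.4] [-0.086 -0.169]
245 258 [ -5.7 -19.2  -0. ]
320 258 [-5.7 19.8 -0. ]
252 350 [-61.5 -16.8  -0. ]
235 258 [ -5.7 -24.4  -0. ]
332 258 [-5.7 26.  -0. ]
```

The rim sherd shows in the gap behind the tips at about (282,330), so the fingers seem to have passed it. I'll check from the side.

```bash
python3 -c "
from h import *
s=snapshot('scene');u,v=map(int,proj(s,arm.state()['tool_pos']));print(u,v)
c=s['img'][max(0,v-60):v+60,u-80:u+80];cv2.imwrite('pics/s3.png',cv2.resize(c,None,fx=5,fy=5,interpolation=2)[...,::-1])"
```

```text
233 255
```

View pics/s3.png

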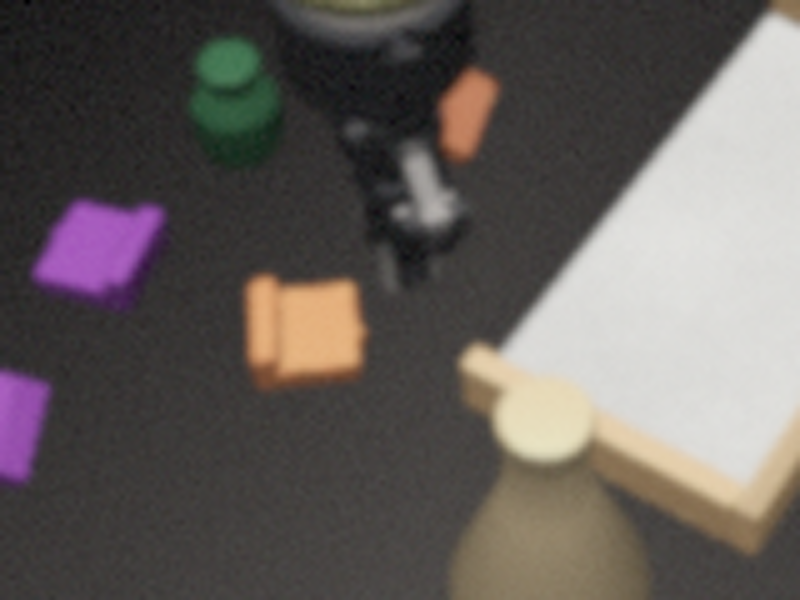

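The fingers passed over the sherd without moving it: at this opening the tips sit well above the TCP. I'll go back behind it and feel for the mat in small steps.

play_rows(steps=[[[0,0,-10,0],[-5,0,-20,0],[-20,0,-20,0],[-40,0,-20,0],[-60,0,-20,0],[-80,0,-20,0],[-95,0,-20,0],[-102,0,-15,0],[-102,0,-5,0],[-102,0,0,0]]])

```text
clock: 5.35
tool_pos: [0.4788, -0.1598, 0.0074]
eef_rot: [-2.696, -1.61, 0.001]
ft_force: [-0.4, -0.9, 0.1]
opening: 0.235
gripper_force: 0.0
```

play_rows(steps=[[[0,0,0.5,0],[0,0,1,0],[0,0,1.5,0],[0,0,2,0],[0,0,2.5,0],[0,0,3,0],[0,0,3.5,0],[0,0,4,0],[0,0,4.5,0],[0,0,5,0]]])

```text
clock: 6.35
tool_pos: [0.4793, -0.1601, 0.0036]
eef_rot: [2.697, 1.611, 0.0]
ft_force: [-0.3, 0.4, -0.4]
opening: 0.234
gripper_force: 0.0
```

```bash
python3 -c "
from h import *
go(-.106,-.198,.0,55)
s=snapshot('scene');u,v=map(int,proj(s,arm.state()['tool_pos']));print(u,v)
c=s['img'][max(0,v-45):v+45,u-60:u+60];cv2.imwrite('pics/s4.png',cv2.resize(c,None,fx=6,fy=6,interpolation=2)[...,::-1])"
```

```text
go [1.9 0.2 3.6] roll -0.0 now F [-0.1072 -0.1995] 0.0036 F [-0.3  0.4 -0.4] j6 -0.06 op 0.234 t 6.35
188 271
```

View pics/s4.png

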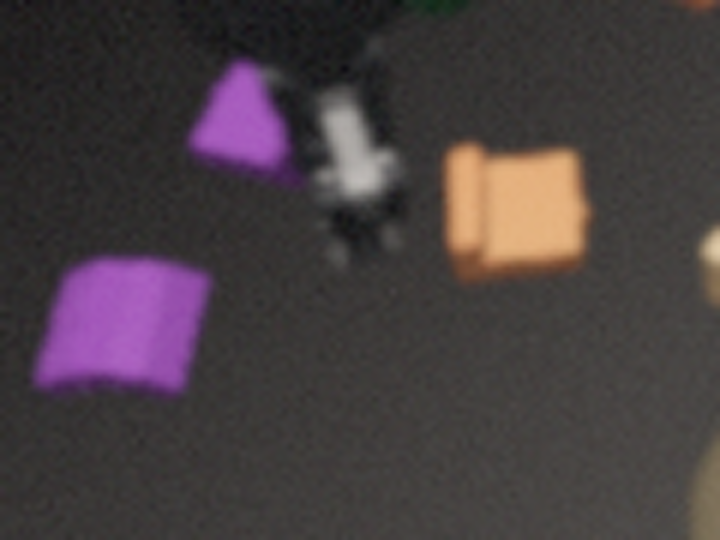

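Still no contact. I'll raise slightly and shut the fingers. The shut pair is about 29 mm wide, enough for a blade, and then the tips should be at the TCP.

play_rows(steps=[[[0,0,-4,0],[0,0,-6,0],[0,0,-6,0],[0,0,-6,0],[0,0,-6,0],[0,0,-6,0],[0,0,-6,0],[0,0,-6,0],[0,0,-6,0],[0,0,-6,0]]], hand=255, newtons=20)

```text
clock: 7.4
tool_pos: [0.4793, -0.1602, 0.0096]
eef_rot: [2.697, 1.611, 0.0]
ft_force: [0.1, -0.1, 1.2]
opening: -0.002
gripper_force: 0.0
```

```bash
python3 -c "
from h import *
go(-.106,-.198,.0,55)
s=snapshot('scene');u,v=map(int,proj(s,arm.state()['tool_pos']));print(u,v)
c=s['img'][max(0,v-45):v+45,u-60:u+60];a=cv2.resize(c,None,fx=6,fy=6,interpolation=2)
w=snapshot('wrist')['img'];print([proj(s,arm.state()['tool_pos'])])
w=cv2.resize(w,None,fx=.7,fy=.7,interpolation=3)[:,:];a=cv2.resize(a,(400,300))
cv2.imwrite('pics/s5.png',np.hstack([a,w[:300]])[...,::-1])"
```

```text
go [1.9 0.2 9.6] roll -0.0 now F [-0.1072 -0.1995] 0.0096 F [ 0.1 -0.1  1.2] j6 -0.06 op -0.002 t 7.4
188 270
[(np.float64(188.32235189856635), np.float64(270.0775966773912))]Traceback (most recent call last):
  File "<string>", line 8, in <module>
    cv2.imwrite('pics/s5.png',np.hstack([a,w[:300]])[...,::-1])
                              ~~~~~~~~~^^^^^^^^^^^^^
    return _nx.concatenate(arrs, 1, dtype=dtype, casting=casting)
           ~~~~~~~~~~~~~~~^^^^^^^^^^^^^^^^^^^^^^^^^^^^^^^^^^^^^^^
ValueError: all the input array dimensions except for the concatenation axis must match exactly, but along dimension 0, the array at index 0 has size 300 and the array at index 1 has size 294
```

Descend to TCP z≈0.005 with the fingers shut, push, and check the sherd's motion numerically.

play_rows(steps=[[[0,0,-0.0,0],[0,0,0.5,0],[0,0,1,0],[0,0,1.5,0],[0,0,2,0],[0,0,2.5,0],[0,0,3,0],[0,0,3.5,0],[0,0,4,0],[0,0,4,0]]])

```text
clock: 8.5
tool_pos: [0.4793, -0.1601, 0.0055]
eef_rot: [-2.697, -1.611, 0.0]
ft_force: [-0.6, -0.2, 0.9]
opening: 0.001
gripper_force: 0.0
```

play_rows(steps=[[[4,0,0,0],[8,0,0,0],[12,0,0,0],[17,0,0,0],[22,0,0,0],[27,0,0,0],[32,0,0,0],[36,0,0,0],[39,0,0,0],[40,0,0,0]]])

```text
clock: 9.5
tool_pos: [0.4984, -0.1247, 0.0056]
eef_rot: [2.697, 1.611, 0.0]
ft_force: [0.1, 0.2, -0.6]
opening: 0.002
gripper_force: 0.0
```

```bash
cat >> h.py <<'E'
def blobs(name,mn=60,z=.015,f=True):
    "orange/brown blobs -> frame coords"
    s=snapshot(name);im=s['img'];hsv=cv2.cvtColor(im,cv2.COLOR_RGB2HSV)
    m=((hsv[...,2]>60)&(hsv[...,1]>90)&((hsv[...,0]<22)|(hsv[...,0]>172))).astype(np.uint8)
    n,l,st,ce=cv2.connectedComponentsWithStats(m)
    for i in range(1,n):
        if st[i][4]<mn: continue
        c=cv2.findContours((l==i).astype(np.uint8),0,2)[0][0];r=cv2.minAreaRect(c)
        F=toF(ray(s,*r[0],z))
        if abs(F[0])<.2 and abs(F[1])<.2:
            print(name,st[i][4],im[l==i].mean(0).round(),'px',np.round(r[0]),'F',F.round(3),np.array([toF(ray(s,*p,z)) for p in cv2.boxPoints(r)]).round(3).tolist())
    return s
E
python3 -c "
from h import *
go(-.106,-.198,.0,55)
blobs('scene');blobs('wrist',300)
"
```

```text
go [-38.4   0.2   5.6] roll -0.0 now F [-0.0841 -0.1665] 0.0056 F [ 0.1  0.2 -0.6] j6 0.02 op 0.002 t 9.5
scene 375 [160.  87.  63.] px [283. 179.] F [-0.078  0.145] [[-0.119, 0.143], [-0.092, 0.198], [-0.038, 0.147], [-0.065, 0.095]]
scene 207 [137. 114.  85.] px [330. 203.] F [0.062 0.134] [[0.001, 0.126], [-0.002, 0.141], [0.12, 0.142], [0.123, 0.127]]
scene 431 [167. 111.  84.] px [239. 216.] F [-0.1   -0.019] [[-0.117, -0.054], [-0.141, 0.008], [-0.084, 0.016], [-0.062, -0.045]]
scene 73 [121. 101.  76.] px [348. 235.] F [0.142 0.067] [[0.139, 0.002], [0.139, 0.139], [0.145, 0.137], [0.144, 0.001]]
scene 443 [188. 142. 101.] px [214. 261.] F [-0.072 -0.155] [[-0.112, -0.152], [-0.071, -0.117], [-0.034, -0.158], [-0.073, -0.192]]
scene 271 [131. 109.  81.] px [309. 284.] F [ 0.13  -0.097] [[0.063, -0.14], [0.142, -0.002], [0.198, -0.054], [0.119, -0.182]]
wrist 6817 [196. 111.  64.] px [62. 44.] F [-0.105 -0.036] [[-0.114, -0.01], [-0.073, -0.038], [-0.096, -0.063], [-0.139, -0.033]]
wrist 2009 [129. 105.  67.] px [470.  57.] F [ 0.033 -0.139] [[-0.002, -0.131], [0.063, -0.13], [0.066, -0.146], [-0.001, -0.148]]
wrist 2352 [174. 117.  60.] px [285. 221.] F [-0.073 -0.153] [[-0.109, -0.153], [-0.068, -0.12], [-0.04, -0.153], [-0.079, -0.19]]
```

The rim still hasn't moved, so the shut tips also hover. One close look with the TCP over the sherd.

```bash
python3 -c "
from h import *
st=arm.state();p=st['tool_pos'];R=Ro.from_rotvec(st['eef_rot']).as_matrix()
s=snapshot('wrist');q=snapshot('scene')
u,v=map(int,proj(q,p));a=cv2.resize(q['img'][v-35:v+25,u-40:u+40],(560,420),interpolation=2)
for z in(0,-.02,-.04): print(z,'wrist',np.round(proj(s,p+R@[.011,0,z])),np.round(proj(s,p+R@[-.011,0,z])),'scenecrop',(np.array(proj(q,p+R@[0,0,z]))-[u-40,v-35])*5)
im=np.hstack([a[:, 80:480],s['img'][:,100:500]]);cv2.imwrite('pics/s6.png',im[...,::-1])"
```

```text
0 wrist [282. 227.] [282. 267.] scenecrop [202.76765    175.88314068]
-0.02 wrist [282. 241.] [282. 285.] scenecrop [197.76517692 148.4990078 ]
-0.04 wrist [282. 259.] [282. 308.] scenecrop [192.60386273 120.24535978]
```

View pics/s6.png

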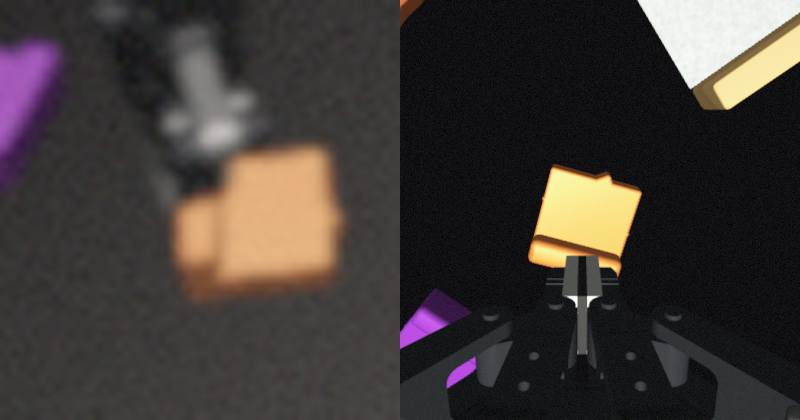

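Left: the scene crop shows the finger ending above and behind the rim edge. Right: the shut tip is at crop (582,256), which fits tips about 25–35 mm above the stated TCP. I'll back off and feel down for the mat.

play_rows(steps=[[[-8,0,0,0],[-18,0,0,0],[-28,0,0,0],[-35,0,0,0],[-38,0,0,0],[-38,0,2,0],[-38,0,4,0],[-38,0,6,0],[-38,0,8,0],[-38,0,9,0]]])

```text
clock: 10.7
tool_pos: [0.4802, -0.1581, -0.0037]
eef_rot: [-2.697, -1.611, 0.0]
ft_force: [-0.8, 0.2, -1.1]
opening: -0.001
gripper_force: 0.0
```

play_rows(steps=[[[0,0,0.5,0],[0,0,1,0],[0,0,1.5,0],[0,0,2,0],[0,0,2.5,0],[0,0,3,0],[0,0,3.5,0],[0,0,4,0],[0,0,4,0],[0,0,4,0]]])

```text
clock: 11.7
tool_pos: [0.4803, -0.1584, -0.0074]
eef_rot: [-2.697, -1.611, 0.0]
ft_force: [-0.9, 0.6, 0.1]
opening: -0.001
gripper_force: 0.0
```

play_rows(steps=[[[0,0,0.5,0],[0,0,1,0],[0,0,1.5,0],[0,0,2,0],[0,0,2.5,0],[0,0,3,0],[0,0,3.5,0],[0,0,4,0],[0,0,4,0],[0,0,4,0]]])

```text
clock: 12.7
tool_pos: [0.4803, -0.1584, -0.0114]
eef_rot: [-2.697, -1.611, -0.0]
ft_force: [-0.8, 0.2, -0.7]
opening: -0.004
gripper_force: 0.0
```

play_rows(steps=[[[0,0,0.5,0],[0,0,1,0],[0,0,1.5,0],[0,0,2,0],[0,0,2.5,0],[0,0,3,0],[0,0,3,0],[0,0,3,0],[0,0,3,0],[0,0,3,0]]])

```text
clock: 13.7
tool_pos: [0.4803, -0.1584, -0.0144]
eef_rot: [2.697, 1.611, -0.0]
ft_force: [-0.3, 0.2, 0.9]
opening: -0.001
gripper_force: 0.0
```

```bash
python3 -c "
from h import *
go(-.106,-.198,-.02,55);print(arm.state()['tau'].round(1))
s=snapshot('wrist');im=s['img'][200:300,200:370].astype(int);print(im[:,80].sum(1)[::4], im[:,70].sum(1)[::4])"
```

```text
go [-0.1  0.2  5.6] roll -0.0 now F [-0.1061 -0.1978] -0.0144 F [-0.3  0.2  0.9] j6 -0.06 op -0.001 t 13.7
[ -0. -44. -18.  -0.   0.   0.]
[597 549 321  58  66  63  68  64  65  70  62  48  66  58  72  61  49  74
  55  60  56  70  60  74 237] [580 482  61  64  29  68  50  58  58  56  41  51  67  57 229 255 251 257
 259 251 265 258 257 261 709]
```

play_rows(steps=[[[0,0,0.5,0],[0,0,1,0],[0,0,1.5,0],[0,0,2,0],[0,0,2.5,0],[0,0,3,0],[0,0,3,0],[0,0,3,0],[0,0,3,0],[0,0,3,0]]])

```text
clock: 14.75
tool_pos: [0.4803, -0.1584, -0.0174]
eef_rot: [2.697, 1.611, -0.0]
ft_force: [0.1, -0.2, -0.2]
opening: 0.001
gripper_force: 0.0
```

play_rows(steps=[[[0,0,0.5,0],[0,0,1,0],[0,0,1.5,0],[0,0,2,0],[0,0,2.5,0],[0,0,2.5,0],[0,0,2.5,0],[0,0,2.5,0],[0,0,2.5,0],[0,0,2.5,0]]])

```text
clock: 15.75
tool_pos: [0.4803, -0.1584, -0.0199]
eef_rot: [-2.697, -1.611, -0.0]
ft_force: [0.2, 0.5, -0.6]
opening: 0.003
gripper_force: 0.0
```

play_rows(steps=[[[0,0,0.5,0],[0,0,1,0],[0,0,1.5,0],[0,0,2,0],[0,0,2.5,0],[0,0,2.5,0],[0,0,2.5,0],[0,0,2.5,0],[0,0,2.5,0],[0,0,2.5,0]]])

```text
clock: 16.75
tool_pos: [0.4803, -0.1584, -0.0224]
eef_rot: [2.697, 1.611, 0.0]
ft_force: [-0.2, -0.0, 0.2]
opening: -0.004
gripper_force: 0.0
```

play_rows(steps=[[[0,0,0.5,0],[0,0,1,0],[0,0,1.5,0],[0,0,2,0],[0,0,2,0],[0,0,2,0],[0,0,2,0],[0,0,2,0],[0,0,2,0],[0,0,2,0]]])

```text
clock: 17.75
tool_pos: [0.4803, -0.1584, -0.0244]
eef_rot: [2.697, 1.611, 0.0]
ft_force: [0.4, -0.1, 0.2]
opening: -0.001
gripper_force: 0.0
```

play_rows(steps=[[[0,0,0.5,0],[0,0,1,0],[0,0,1.5,0],[0,0,2,0],[0,0,2.5,0],[0,0,2.5,0],[0,0,2.5,0],[0,0,2.5,0],[0,0,2.5,0],[0,0,2.5,0]]])

```text
clock: 18.75
tool_pos: [0.4803, -0.1584, -0.0269]
eef_rot: [-2.697, -1.611, 0.0]
ft_force: [-0.6, -0.8, 0.1]
opening: 0.001
gripper_force: 0.0
```

play_rows(steps=[[[3,0,0,0],[7,0,0,0],[11,0,0,0],[16,0,0,0],[21,0,0,0],[26,0,0,0],[31,0,0,0],[35,0,0,0],[38,0,0,0],[40,0,0,0]]])

```text
clock: 19.75
tool_pos: [0.4993, -0.1229, -0.0269]
eef_rot: [2.697, 1.611, 0.0]
ft_force: [-0.6, -0.1, 0.6]
opening: 0.001
gripper_force: 0.2
```

```bash
python3 -c "
from h import *
go(-.06,-.13,-.02,55)
blobs('scene',400);blobs('wrist',1000)
"
```

```text
go [41.7 -1.1 -6.9] roll -0.0 now F [-0.083  -0.1648] -0.0269 F [-0.6 -0.1  0.6] j6 0.02 op 0.001 t 19.75
scene 431 [167. 112.  84.] px [239. 216.] F [-0.101 -0.019] [[-0.116, -0.054], [-0.144, 0.004], [-0.085, 0.018], [-0.06, -0.04]]
scene 408 [188. 142. 102.] px [223. 257.] F [-0.063 -0.135] [[-0.101, -0.134], [-0.067, -0.096], [-0.027, -0.135], [-0.059, -0.172]]
wrist 3721 [155.  87.  49.] px [32. 44.] F [-0.1   -0.043] [[-0.099, -0.028], [-0.082, -0.04], [-0.101, -0.06], [-0.119, -0.047]]
wrist 3462 [124. 101.  64.] px [499.  65.] F [ 0.025 -0.139] [[-0.003, -0.13], [0.05, -0.13], [0.053, -0.147], [-0.001, -0.149]]
wrist 4146 [193. 133.  67.] px [274. 200.] F [-0.065 -0.134] [[-0.101, -0.139], [-0.065, -0.101], [-0.032, -0.129], [-0.065, -0.171]]
```

It slides now. Continue at this height.

play_rows(steps=[[[5,0,0,0],[11,0,0,0],[17,0,0,0],[24,0,0,0],[31,0,0,0],[38,0,0,0],[45,0,0,0],[51,0,0,0],[56,0,0,0],[58,0,0,0]]])

```text
clock: 20.85
tool_pos: [0.5269, -0.0716, -0.0269]
eef_rot: [-2.697, -1.612, -0.0]
ft_force: [-0.5, -0.7, 1.4]
opening: -0.006
gripper_force: 0.3
```

```bash
python3 -c "
from h import *
blobs('scene',400);blobs('wrist',1000)
go(-.09,-.09,-.027,0)
"
```

```text
wrist 11002 [196. 110.  63.] px [ 24. 158.] F [-0.097 -0.021] [[-0.129, -0.007], [-0.082, 0.005], [-0.066, -0.035], [-0.114, -0.05]]
wrist 4561 [192. 132.  67.] px [266. 203.] F [-0.035 -0.085] [[-0.038, -0.053], [-0.002, -0.077], [-0.031, -0.121], [-0.07, -0.094]]
wrist 6907 [118.  96.  60.] px [497. 214.] F [ 0.035 -0.139] [[0.0, -0.127], [0.065, -0.126], [0.068, -0.152], [-0.0, -0.154]]
go [ -0.7 -48.7   0.1] roll 0.96 now F [-0.0498 -0.1174] -0.0269 F [-0.1 -0.3  0.1] j6 0.14 op 0.002 t 20.95
```

play_rows(steps=[[[-3,0,-15,0],[-5,0,-30,0.1],[-5,-6,-42,0.22],[-4,-18,-42,0.35],[-3,-32,-42,0.48],[-1,-44,-42,0.6],[0,-52,-40,0.72],[0.6,-52,-30,0.84],[0.6,-52,-18,0.96],[0.6,-52,-8,0.96]]])

```text
clock: 21.95
tool_pos: [0.4811, -0.047, -0.0194]
eef_rot: [-3.136, -0.181, 0.0]
ft_force: [-0.4, -0.8, -0.2]
opening: 0.002
gripper_force: 0.0
```

```bash
python3 -c "
from h import *
go(-.092,-.087,-.027,0)
blobs('wrist',1000)
"
```

```text
go [ 0.2 -0.3  7.6] roll -0.002 now F [-0.0922 -0.0873] -0.0194 F [-0.4 -0.8 -0.2] j6 1.11 op 0.002 t 21.95
wrist 1524 [112.  91.  57.] px [432.  21.] F [ 0.006 -0.14 ] [[0.013, -0.128], [0.013, -0.151], [-0.001, -0.153], [-0.001, -0.129]]
wrist 3310 [206. 144.  74.] px [277. 137.] F [-0.034 -0.086] [[-0.037, -0.052], [-0.003, -0.08], [-0.03, -0.119], [-0.069, -0.093]]
wrist 10613 [201. 113.  65.] px [118. 286.] F [-0.096 -0.017] [[-0.085, 0.013], [-0.065, -0.036], [-0.107, -0.049], [-0.131, 0.003]]
```

play_rows(steps=[[[0,0,4,0],[1,0,7.5,0],[6,0,7.5,0],[12,0,7.5,0],[19,0,7.5,0],[26,0,7.5,0],[33,0,7.5,0],[40,0,7.5,0],[47,0,7.5,0],[54,0,7.5,0]]])

```text
clock: 23.0
tool_pos: [0.5355, -0.0405, -0.0264]
eef_rot: [-3.136, -0.183, -0.0]
ft_force: [-0.8, -1.4, -0.0]
opening: 0.005
gripper_force: 0.3
```

play_rows(steps=[[[7,0,0,0],[14,0,0,0],[21,0,0,0],[28,0,0,0],[35,0,0,0],[42,0,0,0],[49,0,0,0],[54,0,0,0],[57,0,0,0],[58,0,0,0]]])

```text
clock: 24.0
tool_pos: [0.5927, -0.0338, -0.0265]
eef_rot: [3.136, 0.183, -0.0]
ft_force: [-1.1, -0.9, -0.3]
opening: 0.001
gripper_force: 0.3
```

```bash
python3 -c "
from h import *
go(-.157,-.012,.020,0)
blobs('wrist',1000);look()
"
```

```text
go [-177.1  -75.2  -46.5] roll -0.0 now F [ 0.0201 -0.0873] -0.0265 F [-1.1 -0.9 -0.3] j6 1.2 op 0.001 t 24.0
wrist 20104 [153. 128.  85.] px [421. 162.] F [ 0.07  -0.139] [[0.002, -0.122], [0.126, -0.129], [0.123, -0.151], [-0.002, -0.152]]
wrist 12188 [197. 148.  80.] px [214. 228.] F [ 0.045 -0.061] [[0.056, -0.031], [0.076, -0.073], [0.034, -0.093], [0.009, -0.048]]
363 [221. 168. 133.] F [-0.078  0.146] [[-0.089, 0.18], [-0.044, 0.154], [-0.067, 0.113], [-0.112, 0.139]]
```

play_rows(steps=[[[-4,0,-15,0],[-10,0,-35,0],[-25,-8,-50,0],[-50,-20,-52,0],[-80,-34,-52,-0.03],[-110,-48,-52,-0.06],[-138,-60,-52,-0.1],[-160,-68,-52,-0.14],[-174,-71,-50,-0.14],[-174,-71,-45,-0.14]]])

```text
clock: 25.1
tool_pos: [0.4104, 0.0166, 0.0195]
eef_rot: [3.115, 0.402, 0.001]
ft_force: [-0.1, -0.2, -0.5]
opening: 0.001
gripper_force: 0.0
```

```bash
python3 -c "
from h import *
go(-.154,-.016,-.027,8)
blobs('wrist',1000);blobs('scene',200)
"
```

```text
go [ 1.   0.3 46.5] roll -0.0 now F [-0.155  -0.0158] 0.0195 F [-0.1 -0.2 -0.5] j6 1.07 op 0.001 t 25.1
wrist 1762 [130.  62.  35.] px [14. 52.] F [-0.079  0.118] [[-0.102, 0.126], [-0.06, 0.123], [-0.058, 0.11], [-0.1, 0.113]]
wrist 9203 [252. 209. 125.] px [303. 140.] F [-0.1   -0.019] [[-0.085, 0.011], [-0.071, -0.033], [-0.116, -0.051], [-0.132, -0.003]]
scene 374 [161.  87.  63.] px [283. 179.] F [-0.079  0.145] [[-0.123, 0.163], [-0.074, 0.193], [-0.037, 0.129], [-0.084, 0.1]]
scene 200 [137. 114.  85.] px [330. 203.] F [0.061 0.134] [[0.0, 0.127], [-0.003, 0.141], [0.121, 0.141], [0.123, 0.128]]
scene 428 [167. 112.  85.] px [239. 216.] F [-0.1  -0.02] [[-0.117, -0.053], [-0.14, 0.01], [-0.083, 0.015], [-0.063, -0.047]]
scene 291 [207. 158. 114.] px [283. 256.] F [ 0.047 -0.064] [[0.019, -0.055], [0.052, -0.034], [0.074, -0.071], [0.041, -0.092]]
```

play_rows(steps=[[[0,4,8,0],[0,7,16,0],[0,7,24,0],[0,7,32,0],[0,7,39,0],[0,7,44,0],[1,7,46.5,0],[5,7,46.5,0],[10,7,46.5,0],[16,7,46.5,0]]])

```text
clock: 26.2
tool_pos: [0.4291, 0.0138, -0.0278]
eef_rot: [3.116, 0.402, 0.001]
ft_force: [0.1, 0.5, 0.0]
opening: -0.002
gripper_force: 0.2
```

play_rows(steps=[[[6,0,0,0],[12,0,0,0],[19,0,0,0],[26,0,0,0],[33,0,0,0],[40,0,0,0],[47,0,0,0],[53,0,0,0],[58,0,0,0],[60,0,0,0]]])

```text
clock: 27.2
tool_pos: [0.4871, 0.029, -0.0279]
eef_rot: [3.116, 0.402, 0.0]
ft_force: [-0.7, 0.2, 1.0]
opening: -0.005
gripper_force: 0.2
```

```bash
python3 -c "
from h import *
go(-.05,-.01,-.027,8)
blobs('wrist',1000)
"
```

```text
go [27.4  1.3 -0.9] roll 0.0 now F [-0.0773 -0.0125] -0.0279 F [-0.7  0.2  1. ] j6 1.13 op -0.005 t 27.2
wrist 4824 [211. 158.  82.] px [486.  27.] F [ 0.026 -0.066] [[0.03, -0.04], [0.037, -0.087], [0.021, -0.093], [0.015, -0.044]]
wrist 15861 [208. 117.  68.] px [312. 198.] F [-0.039 -0.018] [[-0.065, 0.005], [-0.017, 0.006], [-0.015, -0.04], [-0.064, -0.045]]
```

The tile is on course but would graze the rim sherd, so I'll nudge it sideways first with the finger flank.

play_rows(steps=[[[-4,0,-12,0],[-6,4,-30,0],[-2,15,-44,0],[6,32,-46,0],[16,48,-46,0],[25,58,-46,0],[29,62,-42,0],[29,62,-32,0],[29,62,-20,0],[29,62,-8,0]]])

```text
clock: 28.25
tool_pos: [0.5296, -0.0231, -0.0212]
eef_rot: [-3.115, -0.403, 0.002]
ft_force: [-0.3, -0.6, -0.3]
opening: -0.001
gripper_force: 0.0
```

play_rows(steps=[[[0,0,5,0],[0,0,8,0],[0,-3,8,0],[0,-8,8,0],[0,-14,8,0],[0,-20,8,0],[0,-26,8,0],[0,-32,8,0],[0,-37,8,0],[0,-40,8,0]]])

```text
clock: 29.25
tool_pos: [0.5202, 0.0155, -0.0279]
eef_rot: [3.116, 0.403, 0.0]
ft_force: [0.5, -1.3, 1.0]
opening: 0.001
gripper_force: 0.3
```

```bash
python3 -c "
from h import *
go(-.095,.018,-.027,0)
blobs('wrist',1000);blobs('scene',200)
"
```

```text
go [-41.8 -54.1  -0.9] roll 0.14 now F [-0.0461 -0.0298] -0.0279 F [ 0.5 -1.3  1. ] j6 1.12 op 0.001 t 29.25
wrist 12005 [216. 165.  88.] px [415.  60.] F [ 0.044 -0.063] [[0.056, -0.029], [0.07, -0.079], [0.031, -0.099], [0.014, -0.044]]
wrist 12385 [204. 115.  66.] px [187. 265.] F [-0.042  0.008] [[-0.067, 0.035], [-0.019, 0.03], [-0.018, -0.016], [-0.067, -0.016]]
scene 371 [162.  88.  64.] px [284. 179.] F [-0.077  0.146] [[-0.118, 0.146], [-0.089, 0.198], [-0.038, 0.146], [-0.066, 0.097]]
scene 216 [138. 115.  85.] px [330. 203.] F [0.061 0.134] [[0.0, 0.126], [-0.003, 0.142], [0.12, 0.142], [0.123, 0.127]]
scene 292 [168. 112.  85.] px [268. 219.] F [-0.038  0.01 ] [[-0.06, -0.011], [-0.061, 0.045], [-0.016, 0.032], [-0.016, -0.023]]
scene 344 [128. 107.  80.] px [326. 264.] F [ 0.136 -0.033] [[0.063, -0.144], [0.14, 0.139], [0.215, 0.089], [0.132, -0.175]]
scene 290 [207. 158. 114.] px [283. 256.] F [ 0.047 -0.064] [[0.019, -0.055], [0.052, -0.034], [0.074, -0.071], [0.041, -0.092]]
```

play_rows(steps=[[[0,3,-12,0],[-4,4,-30,0],[-14,0,-44,0.03],[-26,-14,-46,0.07],[-36,-30,-46,0.11],[-43,-42,-46,0.14],[-43,-45,-40,0.14],[-43,-45,-28,0.14],[-43,-45,-14,0.14],[-43,-45,-2,0.14]]])

```text
clock: 30.35
tool_pos: [0.4676, 0.0471, -0.0272]
eef_rot: [-3.136, -0.183, 0.001]
ft_force: [0.4, -0.5, 0.0]
opening: -0.001
gripper_force: 0.0
```

play_rows(steps=[[[5,0,1,0],[11,0,1,0],[18,0,1,0],[25,0,1,0],[32,0,1,0],[39,0,1,0],[46,0,1,0],[52,0,1,0],[57,0,1,0],[60,0,1,0]]])

```text
clock: 31.35
tool_pos: [0.5273, 0.0547, -0.0269]
eef_rot: [3.136, 0.184, 0.0]
ft_force: [-1.5, 0.0, -0.7]
opening: 0.001
gripper_force: 0.2
```

```bash
python3 -c "
from h import *
go(.015,.008,-.027,0)
blobs('wrist',1000)
"
```

```text
go [49.5  0.2  0.1] roll -0.0 now F [-0.0345  0.0082] -0.0269 F [-1.5  0.  -0.7] j6 1.34 op 0.001 t 31.35
wrist 19083 [216. 163.  85.] px [487.  71.] F [ 0.047 -0.062] [[0.056, -0.025], [0.075, -0.077], [0.037, -0.102], [0.014, -0.045]]
wrist 15549 [206. 116.  67.] px [284. 196.] F [0.003 0.007] [[-0.022, 0.032], [0.026, 0.03], [0.026, -0.015], [-0.022, -0.018]]
wrist 2282 [117.  48.  20.] px [ 21. 359.] F [-0.069  0.12 ] [[-0.09, 0.134], [-0.049, 0.125], [-0.049, 0.108], [-0.09, 0.115]]
```

play_rows(steps=[[[6,0,0,0],[13,0,0,0],[20,0,0,0],[27,0,0,0],[34,0,0,0],[41,0,0,0],[48,0,0,0],[53,0,0,0],[57,0,0,0],[58,0,0,0]]])

```text
clock: 32.4
tool_pos: [0.5848, 0.0614, -0.0269]
eef_rot: [3.136, 0.184, 0.0]
ft_force: [-0.3, -1.4, -0.4]
opening: 0.001
gripper_force: 0.3
```

```bash
python3 -c "
from h import *
blobs('wrist',1000)
go(-.078,.208,-.027,0)
"
```

```text
wrist 15379 [155.  86.  48.] px [283. 196.] F [0.061 0.008] [[0.084, 0.03], [0.084, -0.015], [0.036, -0.017], [0.036, 0.032]]
wrist 15140 [175. 117.  57.] px [460. 230.] F [ 0.047 -0.061] [[0.062, -0.026], [0.079, -0.075], [0.031, -0.098], [0.012, -0.045]]
go [-101.4 -199.7    0. ] roll -0.0 now F [0.0234 0.0082] -0.0269 F [-0.  -0.   0.5] j6 1.36 op 0.002 t 32.45
```

play_rows(steps=[[[-6,0,-15,0],[-18,0,-35,0],[-40,-10,-50,0],[-65,-35,-50,0],[-88,-65,-50,0],[-101,-98,-50,0],[-101,-130,-50,0],[-101,-162,-50,0],[-101,-188,-50,0],[-101,-200,-46,0]]])

```text
clock: 33.45
tool_pos: [0.4607, 0.25, 0.0194]
eef_rot: [-3.136, -0.186, -0.002]
ft_force: [0.2, 0.3, 0.6]
opening: 0.003
gripper_force: 0.0
```

play_rows(steps=[[[0,0,8,0],[0,0,17,0],[0,0,26,0],[0,0,35,0],[0,0,42,0],[0,0,46,0],[0,4,46,0],[0,9,46,0],[0,14,46,0],[0,19,46,0]]])

```text
clock: 34.45
tool_pos: [0.4633, 0.2288, -0.0266]
eef_rot: [-3.136, -0.183, -0.001]
ft_force: [-0.1, 0.7, 0.7]
opening: -0.001
gripper_force: 0.0
```

play_rows(steps=[[[0,6,0,0],[0,12,0,0],[0,18,0,0],[0,24,0,0],[0,30,0,0],[0,36,0,0],[0,41,0,0],[0,46,0,0],[0,49,0,0],[0,50,0,0]]])

```text
clock: 35.45
tool_pos: [0.469, 0.1794, -0.0269]
eef_rot: [3.136, 0.183, -0.0]
ft_force: [-0.6, 0.7, -0.4]
opening: 0.003
gripper_force: 0.3
```

```bash
python3 -c "
from h import *
blobs('wrist',1000);blobs('scene',200)
go(-.13,.09,-.027,0)
"
```

```text
wrist 12837 [224. 114.  60.] px [376. 257.] F [-0.065  0.102] [[-0.09, 0.128], [-0.039, 0.125], [-0.042, 0.078], [-0.095, 0.075]]
scene 397 [162.  89.  65.] px [278. 191.] F [-0.068  0.101] [[-0.094, 0.072], [-0.109, 0.135], [-0.041, 0.131], [-0.029, 0.069]]
scene 204 [138. 114.  85.] px [330. 203.] F [0.061 0.134] [[-0.0, 0.126], [-0.003, 0.141], [0.121, 0.141], [0.123, 0.127]]
scene 296 [192. 130.  99.] px [304. 237.] F [0.06  0.007] [[0.038, -0.015], [0.037, 0.038], [0.081, 0.028], [0.081, -0.023]]
scene 291 [208. 159. 114.] px [283. 256.] F [ 0.047 -0.064] [[0.019, -0.055], [0.052, -0.034], [0.074, -0.071], [0.041, -0.092]]
scene 208 [134. 111.  83.] px [294. 294.] F [ 0.116 -0.133] [[0.063, -0.138], [0.142, -0.083], [0.167, -0.127], [0.091, -0.18]]
go [-52.1  49.2   0.1] roll -0.001 now F [-0.0778  0.1392] -0.0269 F [-0.7  0.1  0.6] j6 1.59 op -0.002 t 35.55
```

play_rows(steps=[[[0,4,0,0],[0,9,0,0],[0,13,0,0],[0,15,0,0],[0,13,0,0],[0,8,-12,0],[-6,4,-30,0],[-20,6,-46,0],[-36,20,-48,0],[-50,38,-48,0]]])

```text
clock: 36.55
tool_pos: [0.4235, 0.1366, 0.0225]
eef_rot: [-3.136, -0.186, -0.003]
ft_force: [0.8, 1.0, 0.2]
opening: 0.003
gripper_force: 0.0
```

```bash
python3 -c "
from h import *
blobs('wrist',1000)
go(-.125,.086,-.027,0)
"
```

```text
go [ 5.1 13.9 48.9] roll 0.0 now F [-0.1301  0.1   ] 0.0219 F [ 0.4 -0.2 -0.4] j6 1.5 op 0.002 t 36.6
```

```bash
python3 -c "
from h import *
blobs('scene',300);look()
"
```

```text
scene 401 [164.  90.  65.] px [276. 195.] F [-0.066  0.088] [[-0.09, 0.057], [-0.105, 0.123], [-0.041, 0.119], [-0.028, 0.055]]
scene 308 [130. 108.  81.] px [319. 273.] F [ 0.135 -0.062] [[0.063, -0.142], [0.142, 0.073], [0.21, 0.022], [0.129, -0.178]]
348 [205. 135. 105.] F [0.058 0.009] [[0.083, 0.032], [0.083, -0.015], [0.034, -0.014], [0.034, 0.032]]
321 [232. 213. 161.] F [ 0.045 -0.06 ] [[0.054, -0.028], [0.076, -0.071], [0.036, -0.091], [0.015, -0.048]]
589 [199. 169. 141.] F [-0.08   0.121] [[-0.058, 0.188], [-0.032, 0.07], [-0.102, 0.055], [-0.127, 0.172]]
```

play_rows(steps=[[[2,6,6,0],[4,11,14,0],[5,13,23,0],[5,13,32,0],[5,13,40,0],[5,13,46,0],[5,13,49,0],[10,13,49,0],[16,13,49,0],[22,13,49,0]]])

```text
clock: 37.7
tool_pos: [0.4477, 0.1259, -0.0278]
eef_rot: [-3.136, -0.183, -0.001]
ft_force: [-1.0, -0.3, 0.5]
opening: -0.001
gripper_force: 0.0
```

play_rows(steps=[[[6,0,0,0],[12,0,0,0],[19,0,0,0],[26,0,0,0],[33,0,0,0],[40,0,0,0],[47,0,0,0],[53,0,0,0],[58,0,0,0],[60,0,0,0]]])

```text
clock: 38.7
tool_pos: [0.5071, 0.1328, -0.0279]
eef_rot: [3.136, 0.183, 0.0]
ft_force: [-1.2, -0.2, 0.5]
opening: 0.0
gripper_force: 0.4
```

```bash
python3 -c "
from h import *
go(.02,.086,-.027,0)
blobs('wrist',1000);blobs('scene',200)
"
```

```text
go [65.4  2.2 -0.9] roll -0.0 now F [-0.0454  0.0882] -0.0279 F [-1.2 -0.2  0.5] j6 1.49 op 0.0 t 38.7
wrist 5145 [109.  89.  56.] px [138.  91.] F [0.03  0.138] [[0.058, 0.148], [0.059, 0.126], [-0.002, 0.126], [-0.004, 0.151]]
wrist 8461 [196. 110.  63.] px [500.  38.] F [0.046 0.016] [[0.057, 0.036], [0.057, -0.002], [0.034, -0.006], [0.034, 0.034]]
wrist 15283 [239. 144.  88.] px [286. 199.] F [-0.009  0.086] [[0.016, 0.11], [0.016, 0.063], [-0.036, 0.06], [-0.036, 0.112]]
scene 369 [175.  97.  71.] px [294. 202.] F [-0.015  0.088] [[-0.055, 0.101], [-0.007, 0.131], [0.024, 0.076], [-0.022, 0.046]]
scene 213 [138. 114.  85.] px [330. 203.] F [0.062 0.134] [[-0.0, 0.127], [-0.003, 0.142], [0.123, 0.142], [0.125, 0.127]]
scene 344 [128. 107.  80.] px [326. 264.] F [ 0.136 -0.032] [[0.063, -0.143], [0.14, 0.139], [0.216, 0.088], [0.133, -0.174]]
scene 296 [192. 130.  99.] px [304. 237.] F [0.06  0.007] [[0.038, -0.015], [0.037, 0.038], [0.081, 0.028], [0.081, -0.023]]
scene 290 [207. 158. 114.] px [283. 256.] F [ 0.047 -0.064] [[0.019, -0.055], [0.052, -0.034], [0.074, -0.071], [0.041, -0.092]]
```

Straight on by 66 mm, then lift away backwards.

play_rows(steps=[[[7,1,0,0],[14,1,0,0],[22,2,0,0],[30,2,0,0],[38,2,0,0],[46,2,0,0],[54,2,0,0],[61,2,0,0],[65,2,0,0],[66,2,0,0]]])

```text
clock: 39.8
tool_pos: [0.5728, 0.1385, -0.028]
eef_rot: [3.136, 0.183, 0.0]
ft_force: [-0.5, -0.8, 0.7]
opening: 0.002
gripper_force: 0.4
```

play_rows(steps=[[[-6,0,0,0],[-14,0,-12,0],[-25,0,-30,0],[-45,0,-55,0],[-70,0,-80,0],[-100,0,-100,0],[-135,0,-120,0],[-170,0,-140,0],[-200,0,-150,0],[-210,0,-150,0]]])

```text
clock: 40.8
tool_pos: [0.3619, 0.114, 0.1229]
eef_rot: [3.136, 0.184, 0.003]
ft_force: [0.3, -0.3, -1.0]
opening: 0.0
gripper_force: 0.0
```

```bash
python3 -c "
from h import *
go(.02,.086,-.027,0)
blobs('scene',200);save(look(),'t9')
"
```

```text
go [211.5   0.5 150.3] roll -0.0 now F [-0.1918  0.0865] 0.1229 F [ 0.3 -0.3 -1. ] j6 1.45 op 0.0 t 40.8
scene 202 [138. 115.  85.] px [330. 203.] F [0.061 0.134] [[0.0, 0.126], [-0.003, 0.141], [0.121, 0.141], [0.123, 0.127]]
scene 287 [196. 110.  81.] px [318. 215.] F [0.056 0.084] [[0.033, 0.063], [0.028, 0.113], [0.079, 0.105], [0.082, 0.056]]
scene 339 [129. 107.  80.] px [326. 264.] F [ 0.136 -0.032] [[0.063, -0.143], [0.141, 0.138], [0.216, 0.088], [0.132, -0.174]]
scene 293 [192. 130.  99.] px [304. 237.] F [0.059 0.006] [[0.038, -0.015], [0.035, 0.036], [0.081, 0.028], [0.082, -0.022]]
scene 289 [208. 159. 114.] px [283. 256.] F [ 0.047 -0.064] [[0.019, -0.055], [0.052, -0.034], [0.074, -0.071], [0.041, -0.092]]
348 [205. 135. 105.] F [0.058 0.009] [[0.083, 0.032], [0.083, -0.015], [0.034, -0.014], [0.034, 0.032]]
321 [232. 213. 161.] F [ 0.045 -0.06 ] [[0.054, -0.028], [0.076, -0.071], [0.036, -0.091], [0.015, -0.048]]
329 [234. 167. 132.] F [0.056 0.086] [[0.081, 0.109], [0.081, 0.063], [0.031, 0.063], [0.031, 0.109]]
96 [177. 166. 144.] F [-0.182  0.013] [[-0.166, 0.023], [-0.17, -0.001], [-0.197, 0.003], [-0.193, 0.027]]
570 [178. 167. 145.] F [-0.185  0.105] [[-0.192, 0.192], [-0.132, 0.176], [-0.178, 0.017], [-0.237, 0.034]]
```

View pics/t9.png

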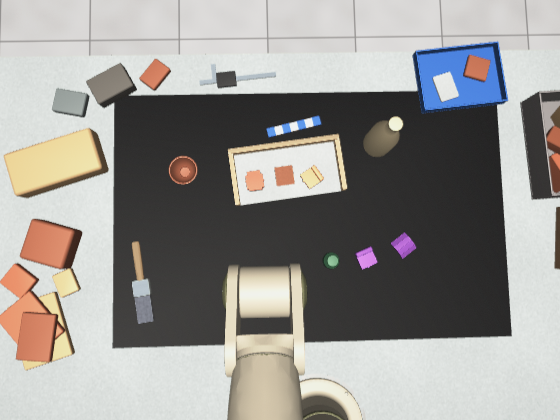

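All three sherds lie inside the frame, at (255,180), (285,175) and (312,177). The jar (332,261), bottle, bowl, brush, scale bar and purple look-alikes are where they were. The slate is hidden under the arm, and nothing touched it. Handing in.

```bash
python3 -c "
from plant import workorder
print(workorder.sign_off())"
```

```text
the job is handed in; nothing more can be done
None
```

All three sherds lie flat and wholly inside the frame, and the job is handed in at about 41 s. The other items are where they were in the last picture, except the slate, which the arm hid from view; the fingers kept clear of it.

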